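# Reset the breaker, switch on, freeze the clamp meter

### The job

Bring the test bench back into service and take its reading, using fingertips only: first push the one popped-out breaker button on the breaker box fully home, then press down the raised end of the large rocker on the switch box until it is fully over, and then press the round key of the clamp meter all the way down, keep it down for a second and let it go. Keep to that order, leave the small rocker alone, do not lift or drag the meter (it stays lying round its copper loop), and do not disturb the loose things lying about.

Things in the scene. Friction and masses are not known exactly. Their poses are not given: they have to be found in the camera images.
- breaker_box: Fixed grey steel box, 80 (x) x 150 (y) x 60 (z) mm; origin at the centre of its underside, on the table. On its flat top three identical round black reset buttons of 18 mm diameter, 45 mm apart in a row along the box's own y, each in a steel collar of 30 mm diameter and 4 mm height. One has popped out (about 10 mm higher than the others), and which place in the row it has changes from run to run.
- tripped_top (a point): Centre of the top face of the popped-out breaker button. Popped out, the face stands 20 mm above the box top; pushed fully home it stands 10 mm above it. It moves straight down against about 4 N of friction and stays where it is left.
- tripped (a joint): Travel of the popped-out breaker button in m: about 0 popped out (starts 0 to 0.0015), 0.010 fully home.
- home_a_top (a point): Centre of the top face of one breaker button that is already home, 10 mm above the box top.
- home_b_top (a point): Centre of the top face of the other breaker button that is already home, 10 mm above the box top.
- home_a (a joint): Travel of that breaker button in m: starts at 0.010, home.
- home_b (a joint): Travel of that breaker button in m: starts at 0.010, home.
- switch_box: Fixed grey steel box, 110 (x) x 150 (y) x 70 (z) mm; origin at the centre of its underside, on the table. On its flat top a large black rocker, its pivot at (0, -30) mm in the box's x, y and 80 mm above the table, and a small black rocker, its pivot at (0, +45) mm. Both rock about the box's y axis, and the end towards the box's +x stands raised at the start.
- main_press (a point): Point on the upper face of the large rocker's raised half, 21 mm from the pivot: the place to press. The rocker has two flat halves, each 28 mm long and 32 mm wide, which meet at the pivot in a shallow V. At the start this half slopes up from the pivot by 0.44 rad, so that this point is 9 mm above the pivot; fully over, the half lies level, the point is at the pivot's height (80 mm above the table) and 21 mm from the pivot towards the box's +x.
- main (a joint): Angle of the large rocker in rad: 0 as it starts (off, +x end raised), 0.44 fully over (on, -x end raised). It takes about 3.5 N at the press point and stays where it is left.
- aux_press (a point): Point on the raised half of the small rocker (halves 14 mm long, 17 mm wide), 10.5 mm from its pivot. Not to be touched.
- aux (a joint): Angle of the small rocker in rad: 0 at the start, to stay there.
- loop: Fixed upside-down U of 8 mm copper bar, top 77 mm above the table: one leg stands 100 mm and the other 165 mm along this body's +x from its origin, which lies on the table (within 10 mm of the meter's). The first leg stands inside the meter's jaw.
- meter: Loose clamp meter of 0.4 kg lying face up on the table, about 230 mm long: a black body 155 x 66 x 36 mm from x = -90 to +65 mm in its own frame, and a red ring jaw of 74 mm outer diameter centred at x = +100 mm. Origin on its underside. On its face, 36 mm above the table: a flush display at x = -60 mm, the round key at x = -12 mm and a low dial (6 mm high at most) at x = +40 mm.
- key_top (a point): Centre of the top face of the meter's round grey key, 18 mm diameter. Let go, it stands 9 mm above the meter's face (45 mm above the table); fully down, 4 mm.
- key (a joint): Travel of the meter's key in m: 0 let go, 0.005 fully down. A spring returns it: about 1.5 N to start, 5 N fully down.
- screwdriver: Loose screwdriver with green handle, 195 mm long, 28 mm thick, lying along its own x. Leave it.
- tape: Loose roll of black tape, 54 mm diameter, 19 mm high. Leave it.
- fuse: Loose white ceramic fuse, 26 mm diameter, 50 mm high, standing. Leave it.
- socket: Loose steel spanner socket, 28 mm diameter at most, 34 mm high, standing. Leave it.
- spool: Loose aluminium spool, 40 mm diameter, 30 mm high, standing. Leave it.

How it is judged:
By the outcome, as a careful person would: the job done as asked, in the order asked, and still so for the second after the job is handed in, with the robot touching nothing.
It also fails if it takes over 58 s, if anything falls off the work surface, if the arm or the gripper's body presses on something with over 40 N, if the wrist force passes 120 N, or if a joint passes its speed limit or range.

### The arm

A 7-joint arm with a two-finger parallel gripper is mounted at the origin on the work surface. World frame = base frame: x ahead of the robot, y to its left, z up, the work surface at z = 0. Lengths are in m, angles in rad, forces in N, time in s.
With the tool pointing down it reaches from about 0.4 to 0.9 m from the base axis. Payload 5.5 kg.
Tool frame: the origin (TCP) lies between the finger pads; the fingertips stand 19 mm ahead of it and the grasp point (between the pads) is the TCP (r.tips_ahead is the distance from the TCP to the fingertips, in m); z points along the fingers, y is the direction in which the jaws open and shut (so a half turn about z gives the same grasp; the last joint's range is limited). The gripper opens to 92 mm and grips with 3 to 60 N. Pads are 19 mm wide; open, the fingers measure 130 mm over their backs; the gripper's body (75 mm by 190 mm) begins 47 mm behind the grasp point.
Start: joints at [-0.938, 0.501, -0.427, 1.55, 0.221, 1.138, -0.21], TCP at [0.235, 0.606, 0.211] pointing down, gripper open.
Joint ranges: [-2.88, 2.88], [-0.31, 2.03], [-1.54, 1.56], [0.2, 2.42], [-1.41, 4.55], [0.19, 2.02], [-2.57, 2.57]. Speed limits (rad/s): [2.57, 2.57, 3.14, 3.14, 3.14, 3.14, 3.14].

### API

Orientations are given as [roll, pitch, yaw] about the fixed x, y, z axes, in that order (R = Rz(yaw) Ry(pitch) Rx(roll)).
In Python, from bench import r, cams gives the robot as it stands.
- The arm moves only by the tool jog_arm, never from a script. Its argument "moves" is a list of rows, each a list of 5 numbers: the shift along the tool's x, y, z in units of 25 mm (1.0 is 25 mm), then the turn about the tool's z in units of 0.1 rad (1.0 is 0.1 rad), then the opening, from -1 (shut) to 1 (fully open), so that 0 is half open. In form: [[tx, ty, tz, spin, hand], ...]. A call has 1 to 12 rows; each row shifts and turns the pose as measured when the row begins, along the tool's axes as they then stand; what a row does not reach is not made up. A row lasts 1/10 s, in which the tool goes at most 50 mm and 8.59 degrees, less where a joint would pass 70% of its speed; a pose out of reach is approached as far as the arm can. A call with a number of a shift or a turn outside -1 to 1 is refused whole. A call with a gripper value outside its range is refused whole. The fingers move at their own pace and stop on an object; "squeeze" is the grip in N (left out, the last holds). Time passes only in rows, so rows that do not move let the fingers close. It gives the time, the measured TCP pose, the force and the opening at its end, in the units of the state.
- r.observe(): the state, without advancing time (a new reading comes with each control period).
- cams.read_camera(name): name is "side" or "top" or "wrist"; returns a dict with "frame" (420x560x3 uint8, red, green, blue), "K" (3x3 intrinsics, pixels), "R" (3x3) and "t" (3): a world point X has camera coordinates R X + t. Camera axes: x right, y down, z forward; pixel columns grow to the right and rows downward; lengths in m; the calibration is good to about 2 mm. A picture is of the moment at which its call begins. There is no depth.
- r.job_done(): hands the job in, once; it reports no verdict.
The state is a dict: "time_s": time; "joint_positions": joint angles; "qvel": joint speeds; "joint_efforts": joint torques, N m; "tool_pos": TCP position; "eef_rot": TCP orientation; "contact_force": force on the tool from outside, world axes, zero at the start; "torque": the same for the moment, N m; "finger_gap": finger opening in m.
Only numpy, scipy, OpenCV 4.12 (cv2) and the standard library are available. Lean on these libraries where they do the work, as an engineer would, in place of code of your own. Each camera call takes 0.05 s, during which the arm holds its last target. There are 200 camera calls.

## Working session

There is one attempt and no reset: what is moved stays moved. The work goes in short steps, Python scripts to look and compute and a tool call to move; the robot and the scene stay as the last step left them, time stands still between calls to the robot, and variables do not carry over. Pictures are saved under pics/ and viewed, about 8 in all and at most 12, crops included, and the job is handed in when it is done.

Besides the shell and the picture viewer there is one more tool, called after "Call:" by a JSON object that holds its "method" and its "body". jog_arm: Moves the arm, as the interface text tells. Its arguments: {"type":"object","properties":{"moves":{"type":"array","items":{"type":"array","items":{"type":"number"}}},"squeeze":{"type":"number"}},"required":["moves"]}

```bash
mkdir -p pics; cat > h.py <<'E'
import numpy as np, cv2
from bench import r, cams
def shot(n,name):
    c=cams.read_camera(n); cv2.imwrite(f'pics/{name}.png',c['frame'][:,:,::-1]); np.savez(f'pics/{name}.npz',**c); return c
def ld(name): return np.load(f'pics/{name}.npz')
def ray(c,uv,z):
    K,R,t=c['K'],c['R'],c['t']; o=-R.T@t; d=R.T@np.linalg.solve(K,[uv[0],uv[1],1.]); return o+d*(z-o[2])/d[2]
def proj(c,X):
    p=c['K']@(c['R']@np.array(X)+c['t']); return p[:2]/p[2]
E
python3 - <<'E'
from h import *
for n in('top','side'):
    c=shot(n,n+'0'); print(n,-c['R'].T@c['t'],c['K'][0,0])
    cv2.imwrite(f'pics/{n}0b.png',cv2.resize(c['frame'][:,:,::-1],(800,600),interpolation=cv2.INTER_CUBIC))
s=r.observe(); print(s['time_s'],s['tool_pos'],s['eef_rot'],s['contact_force'])
E
```

```text
top [0.48292523 0.0219579  1.26028573] 473.8909275539691
side [ 0.2692174  -0.70204539  0.79982485] 406.46905015979513
0.1 [0.23474053 0.6054315  0.20957361] [-3.13984578e+00 -7.22432621e-05  2.77182548e+00] [-0.87098546  0.58072964 -0.73953571]
```

View pics/top0b.png

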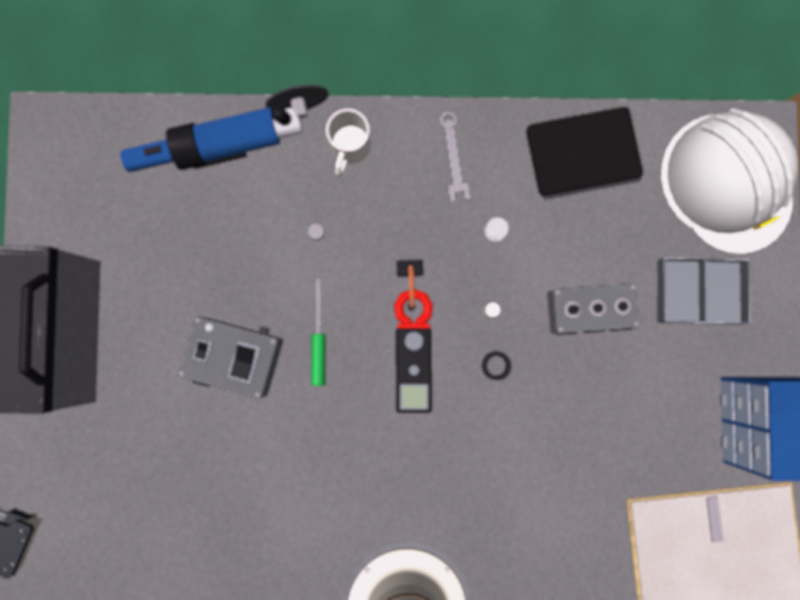

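View pics/side0b.png

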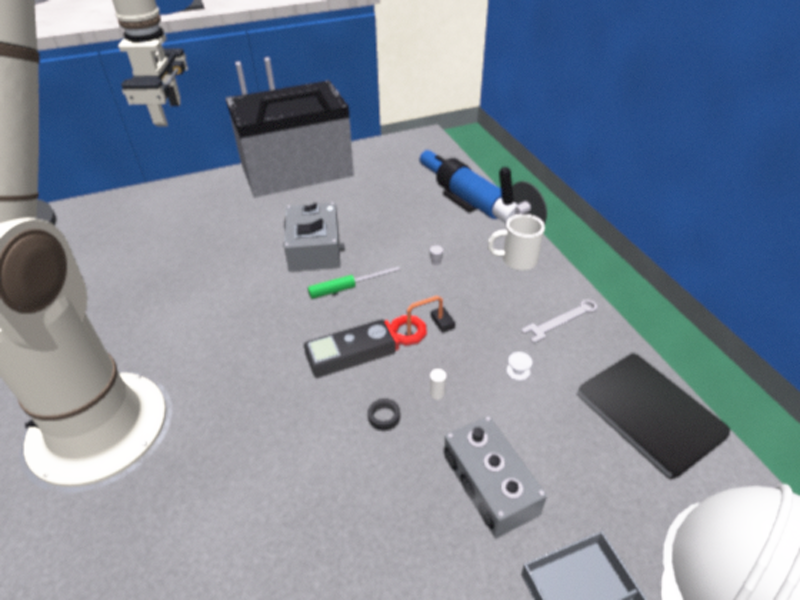

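The top view shows the breaker collars at about (572,309), (598,307) and (623,306), the large rocker at (243,362), the small rocker at (202,350) and the key at (414,370). In the side view the popped button is the far one, at (478,435), which is the leftmost (+y) in the top view. Next I'll measure each with masks.

```bash
python3 - <<'E'
from h import *
T=ld('top0');S=ld('side0')
def blobs(c,box,f,amin=8):
    x0,y0,x1,y1=[int(v*.7) for v in box]
    im=cv2.cvtColor(c['frame'][y0:y1,x0:x1],cv2.COLOR_RGB2HSV).astype(int)
    m=f(im).astype(np.uint8); n,l,st,ce=cv2.connectedComponentsWithStats(m)
    return [(st[i,4],ce[i]+[x0,y0],st[i,:4]+[x0,y0,0,0],l==i) for i in range(1,n) if st[i,4]>=amin]
dark=lambda t:(lambda h:h[...,2]<t)
print('buttons top')
for a,c,b,_ in blobs(T,(555,292,640,322),dark(50)): print(a,c,b,ray(T,c,.07)[:2],ray(T,c,.08)[:2])
print('buttons side')
for a,c,b,_ in blobs(S,(455,420,535,505),dark(50)): print(a,c,b,ray(S,c,.07)[:2],ray(S,c,.08)[:2])
print('rockers top')
for a,c,b,m in blobs(T,(190,330,268,385),dark(50)):
    cn=cv2.minAreaRect(cv2.findContours(m.astype(np.uint8),0,1)[0][0]); print(a,c,b,cn[1:],ray(T,c,.08)[:2])
print('rockers side')
for a,c,b,m in blobs(S,(280,195,345,245),dark(50)): print(a,c,b,ray(S,c,.08)[:2])
print('key top / meter')
for a,c,b,_ in blobs(T,(402,358,426,384),lambda h:h[...,2]>80): print(a,c,b,ray(T,c,.045)[:2])
for a,c,b,_ in blobs(T,(390,375,440,420),lambda h:(h[...,1]>30)&(h[...,2]>110)): print('disp',a,c,b,ray(T,c,.036)[:2])
for a,c,b,_ in blobs(T,(390,280,440,330),lambda h:(h[...,1]>180)&(h[...,2]>110)&(h[...,0]<6)): print('ring',a,c,b,ray(T,c,.02)[:2])
for a,c,b,_ in blobs(S,(340,330,358,348),lambda h:h[...,2]>80): print('key side',a,c,b,ray(S,c,.045)[:2])
def crop(c,b,s):
    b=[int(v*.7) for v in b]; return cv2.resize(c['frame'][b[1]:b[3],b[0]:b[2],::-1],(400,300),interpolation=cv2.INTER_CUBIC)
v=np.vstack([np.hstack([crop(T,(540,272,650,344),0),crop(T,(175,310,290,400),0)]),np.hstack([crop(S,(440,410,550,500),0),crop(S,(275,190,365,275),0)])])
cv2.imwrite('pics/crops.png',v)
E
```

```text
buttons top
buttons side
10 [318.3 325.3] [318 322   2   7] [ 0.48874085 -0.32580206] [ 0.48573296 -0.33095732]
11 [323.63636364 333.45454545] [322 332   4   4] [ 0.49066133 -0.34608221] [ 0.48762713 -0.35095959]
rockers top
17 [141.41176471 242.88235294] [140 241   4   5] ((4.0, 3.0), 90.0) [0.47280584 0.35470987]
99 [170.85858586 248.56565657] [166 243  11  12] ((10.186494827270508, 9.45888900756836), 14.03624439239502) [0.4590929  0.28220785]
rockers side
28 [221.10714286 157.89285714] [218 155   7   6] [0.46022345 0.28277317]
key top / meter
54 [289.38888889 258.61111111] [286 255   8   8] [ 0.43389855 -0.01154201]
disp 167 [289.46107784 277.46706587] [283 272  14  12] [ 0.3853794  -0.01216033]
ring 358 [288.9972067  217.51117318] [276 203  26  27] [ 0.5400863  -0.01079268]
key side 149 [242.87919463 236.46308725] [237 230  13  13] [ 0.42921317 -0.0135109 ]
```

View pics/crops.png

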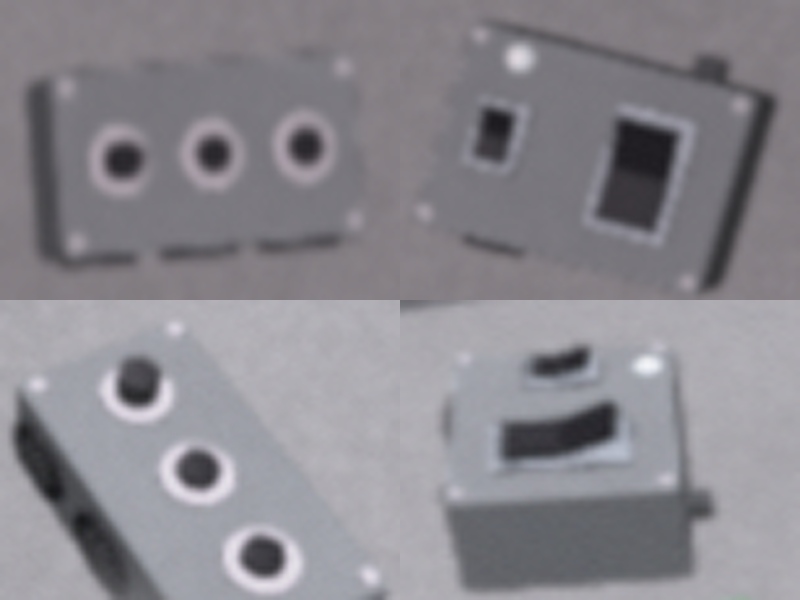

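Crops confirm that the left (+y) button is popped (side view, tall button) and that the rocker's +x end (upper in the top view) is raised. Now I'll refine the button and rocker centres and compute targets.

```bash
cat >> h.py <<'E'
def to(X,yaw):
    s=r.observe();p=s['tool_pos'];from_=__import__('scipy.spatial.transform',fromlist=['Rotation']).Rotation.from_euler('xyz',s['eef_rot'])
    d=from_.inv().apply(np.array(X)-p)/.025
    dy=(yaw-s['eef_rot'][2]+np.pi)%(2*np.pi)-np.pi   # tool z down: spin = -dyaw
    print('t',s['time_s'],'pos',np.round(p,4),'rot',np.round(s['eef_rot'],3),'F',np.round(s['contact_force'],1),'gap',round(float(s['finger_gap']),3),'| units',np.round(d,2),'spin',round(-dy/.1,2))
E
python3 - <<'E'
from h import *
T=ld('top0');S=ld('side0')
def cen(c,uv,w,zs,t):
    u,v=map(int,uv);g=cv2.cvtColor(c['frame'],cv2.COLOR_RGB2GRAY)[v-w:v+w+1,u-w:u+w+1]
    g=cv2.resize(g,None,fx=4,fy=4,interpolation=cv2.INTER_CUBIC)
    n,l,st,ce=cv2.connectedComponentsWithStats((g<t).astype(np.uint8))
    i=1+np.argmax(st[1:,4]); p=(ce[i]+.5)/4-.5+[u-w,v-w]
    rc=cv2.minAreaRect(cv2.findContours((l==i).astype(np.uint8),0,1)[0][0])
    print(np.round(p,1),'area',st[i,4]/16,'rect',np.round(rc[1],0)/4,rc[2],[np.round(ray(c,p,z)[:2],4) for z in zs]);return p
print('top btn');P=[cen(T,(402,217),6,z,90) for z in([.08],[.07],[.07])[:1]]
for uv in((419,216),(437,214)):P.append(cen(T,uv,6,[.07],90))
print('side btn (home)')
for uv in ((440+198*110/400,410+(470-300)*.3),(440+263*110/400,410+(557-300)*.3)): cen(S,np.array(uv)*.7,6,[.07],90)
cen(S,np.array((440+138*110/400,410+(380-300)*.3))*.7,7,[.08,.075],90)
print('rockers top'); a=cen(T,(170,253),13,[.08],85); b=cen(T,(141,245),8,[.08],85)
# box-top corner screws of each box
for nm,q,o,z in(('breaker',[(66,88),(343,66),(355,219),(76,243)],(540,272,110,72),.06),('switch',[(481,36),(742,104),(687,282),(425,212)],(175,310,115,90),.07)):
    b=[int(o[0]*.7),int(o[1]*.7),int((o[0]+o[2])*.7),int((o[1]+o[3])*.7)]
    X=np.array([ray(T,(b[0]+(x%400)*(b[2]-b[0])/400-.5,b[1]+y*(b[3]-b[1])/300-.5),z)[:2] for x,y in q])
    d=(X[0]+X[3]-X[1]-X[2])/2; yaw=np.arctan2(d[1],d[0])-np.pi/2; c=X.mean(0); R=np.array([[np.cos(yaw),-np.sin(yaw)],[np.sin(yaw),np.cos(yaw)]])
    print(nm,'centre',c.round(4),'yaw',yaw.round(3),'sizes',np.linalg.norm(d).round(3),np.linalg.norm((X[0]+X[1]-X[2]-X[3])/2).round(3))
    for k in([(0,45),(0,0),(0,-45)] if nm=='breaker' else [(0,-30),(21,-30),(0,45)]): print(k,(c+R@np.array(k)/1000).round(4))
E
```

```text
top btn
[401.1 216.3] area 29.8125 rect [5.25 6.5 ] 90.0 [array([ 0.5419, -0.2905])]
[418.2 215.2] area 22.875 rect [4.75 5.5 ] 90.0 [array([ 0.5454, -0.3367])]
[435.7 213.9] area 23.75 rect [5.  5.5] 90.0 [array([ 0.5489, -0.3814])]
side btn (home)
[345.8 322.2] area 35.1875 rect [6.5  6.25] 90.0 [array([ 0.5429, -0.3408])]
[358.3 340.5] area 40.25 rect [6.75 7.  ] 90.0 [array([ 0.5461, -0.3855])]
[334.3 304. ] area 49.625 rect [8.5  6.75] 90.0 [array([ 0.5375, -0.2992]), array([ 0.5394, -0.2964])]
rockers top
[169.7 253. ] area 252.1875 rect [13.   21.25] 14.03624439239502 [array([0.4482, 0.2848])]
[140.7 244.6] area 59.625 rect [ 6.25 10.25] 11.309932708740234 [array([0.4686, 0.3564])]
breaker centre [ 0.546  -0.3378] yaw 0.077 sizes 0.136 0.066
(0, 45) [ 0.5425 -0.2929]
(0, 0) [ 0.546  -0.3378]
(0, -45) [ 0.5495 -0.3827]
switch centre [0.4559 0.3143] yaw -0.263 sizes 0.136 0.096
(0, -30) [0.4481 0.2854]
(21, -30) [0.4684 0.2799]
(0, 45) [0.4676 0.3578]
```

Call:
{"method": "jog_arm", "body": {"moves": [[-0.64,-0.76,0,0,-1],[-0.64,-0.76,0,0,-1],[-0.64,-0.76,0,0,-1],[-0.64,-0.76,0,0,-1],[-0.64,-0.76,0,0,-1],[-0.64,-0.76,0,0,-1],[-0.64,-0.76,0,0,-1],[-0.64,-0.76,0,0,-1],[-0.64,-0.76,0,0,-1],[-0.64,-0.76,0,0,-1],[-0.64,-0.76,0,0,-1],[-0.64,-0.76,0,0,-1]], "squeeze": 5}}

```text
time_s: 1.3
tool_pos: [0.3298, 0.3123, 0.2043]
eef_rot: [-3.131, -0.006, 2.778]
contact_force: [0.3, 0.4, -0.3]
finger_gap: 0.0021
```

```bash
python3 -c "
from h import *
to([.542,-.292,.2],-3.065)"
```

```text
t 1.3 pos [0.3298 0.3123 0.2043] rot [-3.131 -0.006  2.778] F [ 0.3  0.4 -0.3] gap 0.002 | units [-16.52 -19.58   0.29] spin -4.4
```

Call:
{"method": "jog_arm", "body": {"moves": [[-0.76,-0.9,0,0,-1],[-0.76,-0.9,0,0,-1],[-0.76,-0.9,0,0,-1],[-0.76,-0.9,0,0,-1],[-0.76,-0.9,0,0,-1],[-0.76,-0.9,0,0,-1],[-0.76,-0.9,0,0,-1],[-0.76,-0.9,0,0,-1],[-0.76,-0.9,0,0,-1],[-0.76,-0.9,0,0,-1],[-0.76,-0.9,0,0,-1],[-0.76,-0.9,0,0,-1]]}}

```text
time_s: 2.5
tool_pos: [0.4469, -0.0358, 0.2039]
eef_rot: [-3.128, -0.009, 2.781]
contact_force: [0.5, 0.3, -0.5]
finger_gap: 0.0003
```

Call:
{"method": "jog_arm", "body": {"moves": [[-0.76,-0.9,0,0,-1],[-0.76,-0.9,0,0,-1],[-0.76,-0.9,0,0,-1],[-0.76,-0.9,0,0,-1],[0,0,0,-0.8,-1],[0,0,0,-0.8,-1],[0,0,0,-0.8,-1],[0,0,0,-0.8,-1],[0,0,0,-0.8,-1],[0,0,0,-0.4,-1]]}}

```text
time_s: 3.5
tool_pos: [0.4844, -0.1574, 0.2007]
eef_rot: [-3.133, -0.021, -3.053]
contact_force: [0.0, -0.2, 0.3]
finger_gap: 0.0003
```

```bash
python3 -c "
from h import *
to([.542,-.292,.12],-3.065)"
```

```text
t 3.5 pos [ 0.4844 -0.1574  0.2007] rot [-3.133 -0.021 -3.053] F [ 0.  -0.2  0.3] gap 0.0 | units [-1.89 -5.54  3.24] spin 0.12
```

Call:
{"method": "jog_arm", "body": {"moves": [[-0.3,-0.92,0,0,-1],[-0.3,-0.92,0,0,-1],[-0.3,-0.92,0,0,-1],[-0.3,-0.92,0,0,-1],[-0.3,-0.92,0.3,0,-1],[-0.3,-0.92,0.7,0,-1],[0,0,0.8,0,-1],[0,0,0.6,0,-1],[0,0,0,0,-1]]}}

```text
time_s: 4.4
tool_pos: [0.5401, -0.2949, 0.1352]
eef_rot: [-3.136, -0.026, -3.049]
contact_force: [-0.0, 1.0, 1.2]
finger_gap: 0.0003
```

```bash
python3 -c "
from h import *
to([.542,-.292,.089],-3.065)"
```

```text
t 4.4 pos [ 0.5401 -0.2949  0.1352] rot [-3.136 -0.026 -3.049] F [-0.   1.   1.2] gap 0.0 | units [-0.13  0.12  1.84] spin 0.16
```

Call:
{"method": "jog_arm", "body": {"moves": [[-0.13,0.12,0.4,0,-1],[0,0,0.5,0,-1],[0,0,0.4,0,-1],[0,0,0.25,0,-1],[0,0,0.2,0,-1],[0,0,0.15,0,-1]]}}

```text
time_s: 5.0
tool_pos: [0.5433, -0.2906, 0.0855]
eef_rot: [-3.136, -0.024, -3.047]
contact_force: [-0.6, -0.7, 0.4]
finger_gap: 0.0004
```

```bash
python3 -c "
from h import *
to([.542,-.292,.089],-3.065)"
```

```text
t 5.0 pos [ 0.5433 -0.2906  0.0855] rot [-3.136 -0.024 -3.047] F [-0.6 -0.7  0.4] gap 0.0 | units [ 0.06 -0.05 -0.14] spin 0.18
```

```bash
python3 - <<'E'
from h import *
print(r.tips_ahead)
s=shot('side','s1')['frame'];w=shot('wrist','w1')['frame']
a=cv2.resize(s[270:380,280:420,::-1],(560,440),interpolation=3)
b=cv2.resize(w[:,:,::-1],(240,180))
v=np.zeros((440,800,3),np.uint8);v[:,:560]=a;v[:180,560:]=b;cv2.imwrite('pics/v1.png',v);print(r.observe()['contact_force'])
E
```

```text
0.019
[-0.41454202 -0.15278332 -0.06040709]
```

View pics/v1.png

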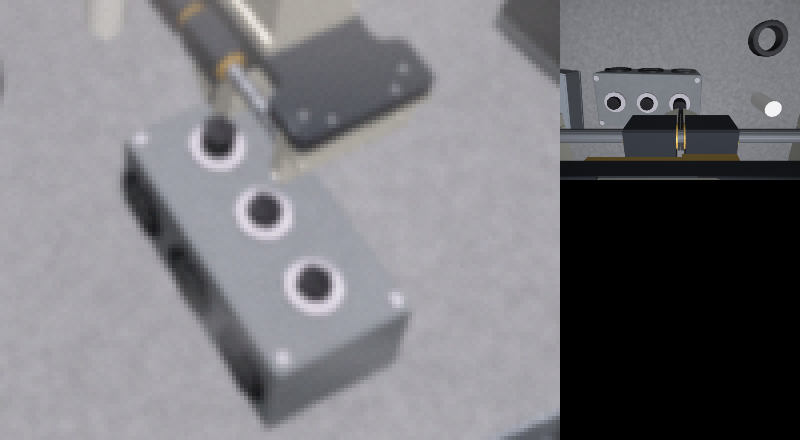

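```bash
python3 - <<'E'
from h import *
s=ld('s1');w=ld('w1')
for n,X in(('tip',(.5433,-.2906,.0665)),('btnOut',(.542,-.292,.08)),('btnHome',(.542,-.292,.07)),('tcp',(.5433,-.2906,.0855))):
    p=proj(s,X);q=proj(w,X);print(n,'side crop',((p-[280,270])*4).round(),'wrist full',q.round())
a=cv2.resize(s['frame'][270:330,300:380,::-1],(400,300),interpolation=3);q=proj(w,(.542,-.292,.075)).astype(int)
b=cv2.resize(w['frame'][q[1]-90:q[1]+60,q[0]-100:q[0]+100,::-1],(400,300),interpolation=3)
cv2.imwrite('pics/v2.png',np.hstack([a,b]))
E
```

```text
tip side crop [217. 134.] wrist full [283. 248.]
btnOut side crop [218. 122.] wrist full [280. 254.]
btnHome side crop [217. 133.] wrist full [281. 248.]
tcp side crop [220. 113.] wrist full [283. 260.]
```

View pics/v2.png

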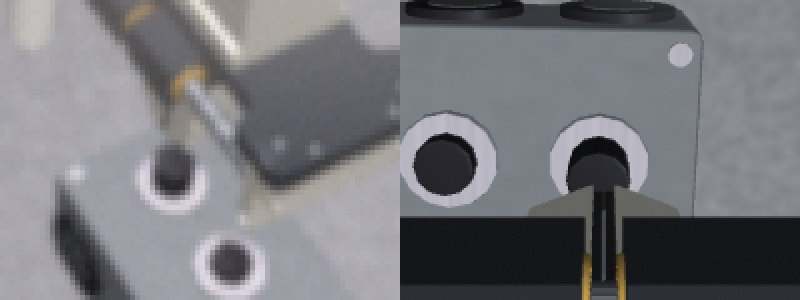

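Call:
{"method": "jog_arm", "body": {"moves": [[0,0,-0.8,0,-1],[0,0,-0.8,0,-1],[0,0,-0.8,0,-1],[0,0,0,0,-1]]}}

```text
time_s: 5.5
tool_pos: [0.5446, -0.2905, 0.1478]
eef_rot: [-3.136, -0.025, -3.048]
contact_force: [0.2, 0.1, 0.2]
finger_gap: 0.0004
```

```bash
cat >> h.py <<'E'
def cen(c,uv,w,t):
    u,v=map(int,uv);g=cv2.cvtColor(c['frame'],cv2.COLOR_RGB2GRAY)[v-w:v+w+1,u-w:u+w+1]
    g=cv2.resize(g,None,fx=4,fy=4,interpolation=cv2.INTER_CUBIC)
    n,l,st,ce=cv2.connectedComponentsWithStats((g<t).astype(np.uint8))
    i=1+np.argmax(st[1:,4]); p=(ce[i]+.5)/4-.5+[u-w,v-w]
    print(np.round(p,1),'area',st[i,4]/16,'wh',st[i,2:4]/4)
E
python3 - <<'E'
from h import *
to([.542,-.292,.089],-3.065)
s=shot('side','s2');w=shot('wrist','w2')
for c in(ld('side0'),s): cen(c,(334,304),7,90);cen(c,(345.8,322.2),6,90)
a=cv2.resize(s['frame'][270:360,300:380,::-1],(400,450),interpolation=3);q=proj(w,(.542,-.292,.075)).astype(int);print(q)
b=cv2.resize(w['frame'][180:360,200:360,::-1],(400,450),interpolation=3)
cv2.imwrite('pics/v3.png',np.hstack([a,b]))
E
```

```text
t 5.5 pos [ 0.5446 -0.2905  0.1478] rot [-3.136 -0.025 -3.048] F [0.2 0.1 0.2] gap 0.0 | units [ 0.05 -0.04  2.35] spin 0.17
[334.3 304. ] area 49.625 wh [7.   8.75]
[345.8 322.2] area 35.1875 wh [6.5  6.75]
[334.2 303.9] area 53.3125 wh [7.5  9.25]
[345.7 322.2] area 37.625 wh [6.75 7.  ]
[280 219]
```

View pics/v3.png

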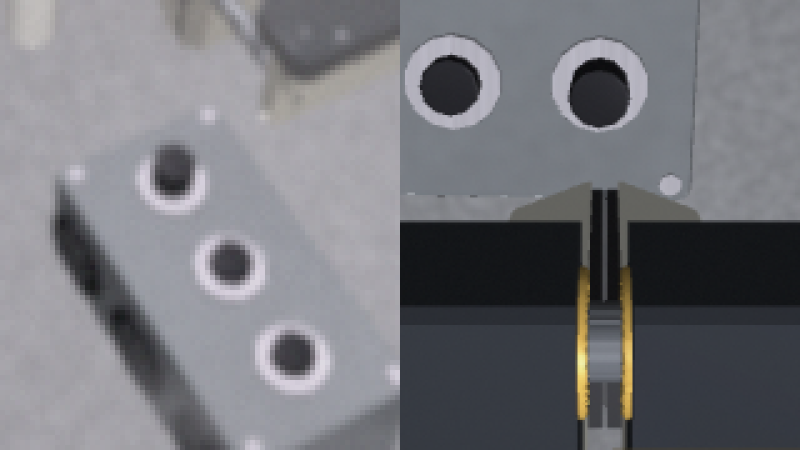

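```bash
python3 - <<'E'
from h import *
s=ld('s2');w=ld('w2')
from scipy.spatial.transform import Rotation as Ro
st=r.observe();R=Ro.from_euler('xyz',st['eef_rot']).as_matrix();p=st['tool_pos']
print('wrist cam in tool frame',R.T@(-w['R'].T@w['t']-p),'\n',(w['R']@R).round(3))
a=cv2.resize(s['frame'][190:330,270:420,::-1],(600,560),interpolation=3)
for k in(-.047,0,.019):
    X=p+R@[0,0,k];q=proj(s,X);print(k,X.round(4),'side',q.round(1),'wrist',proj(w,X).round(1))
    cv2.circle(a,tuple(int(v) for v in (q-[270,190])*4),4,(0,0,255),-1)
cv2.imwrite('pics/v4.png',a)
E
```

```text
wrist cam in tool frame [ 0.07688698 -0.00119941 -0.17543492] 
 [[-0.     1.     0.002]
 [-0.957  0.    -0.289]
 [-0.289 -0.002  0.957]]
-0.047 [ 0.544  -0.2892  0.1919] side [339.4 265.3] wrist [284.9 302.9]
0 [ 0.5427 -0.2895  0.1449] side [336.8 280.7] wrist [284.2 256.9]
0.019 [ 0.5422 -0.2896  0.1259] side [335.9 286.5] wrist [284. 244.]
```

View pics/v4.png

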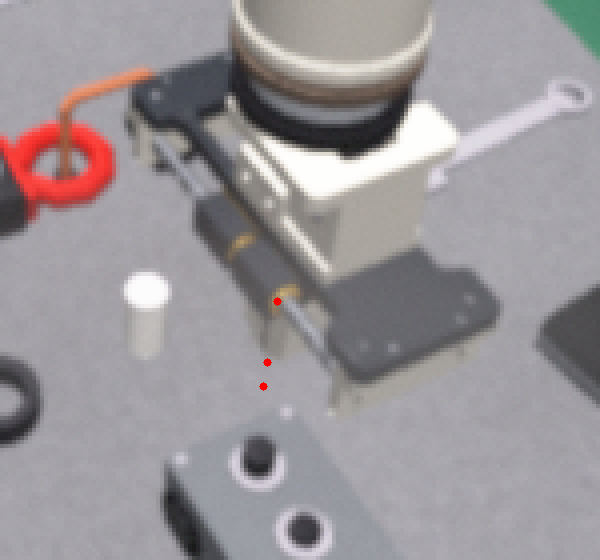

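The crops show the button still fully popped, and the visible fingertips end well above the stated tip point. I had not reached the button, so I'll descend further in small steps and watch the force.

Call:
{"method": "jog_arm", "body": {"moves": [[0,0,0.8,0,-1],[0,0,0.8,0,-1],[0,0,0.7,0,-1],[0,0,0.12,0,-1],[0,0,0.12,0,-1]]}}

```text
time_s: 6.1
tool_pos: [0.5386, -0.289, 0.0761]
eef_rot: [-3.14, -0.032, -3.048]
contact_force: [-0.3, 0.0, -0.4]
finger_gap: 0.0001
```

Call:
{"method": "jog_arm", "body": {"moves": [[0,0,0.12,0,-1],[0,0,0.12,0,-1]]}}

```text
time_s: 6.3
tool_pos: [0.5384, -0.289, 0.0698]
eef_rot: [-3.14, -0.032, -3.048]
contact_force: [0.2, -0.2, -0.2]
finger_gap: 0.0007
```

Call:
{"method": "jog_arm", "body": {"moves": [[0,0,0.12,0,-1],[0,0,0.1,0,-1]]}}

```text
time_s: 6.5
tool_pos: [0.539, -0.2894, 0.0648]
eef_rot: [-3.139, -0.031, -3.048]
contact_force: [-0.6, -0.2, 0.0]
finger_gap: 0.0004
```

```bash
python3 - <<'E'
from h import *
to([.542,-.292,.06],-3.065)
s=shot('side','s3');w=shot('wrist','w3');t=shot('top','t3');cen(s,(334,304),7,90)
a=cv2.resize(s['frame'][230:340,290:400,::-1],(400,400),interpolation=3)
b=cv2.resize(w['frame'][150:310,200:360,::-1],(400,400),interpolation=3)
cv2.imwrite('pics/v5.png',np.hstack([a,b]))
E
```

```text
t 6.5 pos [ 0.539  -0.2894  0.0648] rot [-3.139 -0.031 -3.048] F [-0.6 -0.2  0. ] gap 0.0 | units [-0.12 -0.11  0.19] spin 0.17
[334.  306.3] area 20.3125 wh [6.75 4.  ]
```

View pics/v5.png

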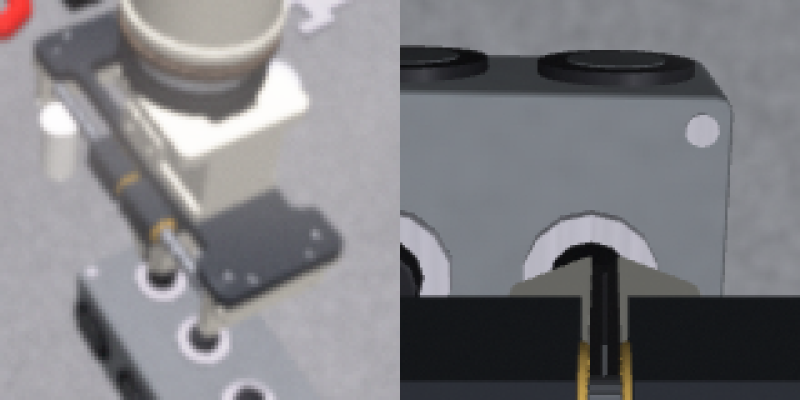

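Call:
{"method": "jog_arm", "body": {"moves": [[-0.1,-0.1,0.1,0,-1],[0,0,0.1,0,-1]]}}

```text
time_s: 6.85
tool_pos: [0.5419, -0.2917, 0.0606]
eef_rot: [-3.139, -0.03, -3.048]
contact_force: [-0.6, -0.1, 3.9]
finger_gap: 0.0008
```

Call:
{"method": "jog_arm", "body": {"moves": [[0,0,0.1,0,-1]]}}

```text
time_s: 6.95
tool_pos: [0.542, -0.2918, 0.0584]
eef_rot: [-3.139, -0.03, -3.048]
contact_force: [-1.2, 0.9, 3.8]
finger_gap: 0.0009
```

Contact at about 4 N. In this reading the real tip is about 18 mm above the TCP value. I'll keep going until the hard stop.

Call:
{"method": "jog_arm", "body": {"moves": [[0,0,0.1,0,-1],[0,0,0.1,0,-1]]}}

```text
time_s: 7.15
tool_pos: [0.5421, -0.2918, 0.0537]
eef_rot: [-3.139, -0.03, -3.048]
contact_force: [-5.0, 3.2, 23.8]
finger_gap: 0.0004
```

Call:
{"method": "jog_arm", "body": {"moves": [[0,0,0.1,0,-1]]}}

```text
time_s: 7.25
tool_pos: [0.5422, -0.2918, 0.0535]
eef_rot: [-3.14, -0.03, -3.048]
contact_force: [-9.9, 6.4, 34.2]
finger_gap: 0.0006
```

Call:
{"method": "jog_arm", "body": {"moves": [[0,0,0.1,0,-1]]}}

```text
time_s: 7.35
tool_pos: [0.5422, -0.2918, 0.0537]
eef_rot: [-3.14, -0.03, -3.048]
contact_force: [-9.4, 5.4, 24.6]
finger_gap: 0.0004
```

Call:
{"method": "jog_arm", "body": {"moves": [[0,0,-0.4,0,-1],[0,0,-0.9,0,-1],[0,0,-0.9,0,-1],[0,0,-0.9,0,-1],[0,0,-0.9,0,-1],[0,0,0,0,-1]]}}

```text
time_s: 7.95
tool_pos: [0.5457, -0.2922, 0.156]
eef_rot: [-3.138, -0.029, -3.048]
contact_force: [-0.0, -0.4, -0.2]
finger_gap: 0.0003
```

```bash
python3 - <<'E'
from h import *
to([.434,-.0118,.15],2.877)
s=shot('side','s4')
for c in(ld('side0'),s): cen(c,(334,304),7,90);cen(c,(345.8,322.2),6,90);cen(c,(358,340),6,90)
E
```

```text
t 7.95 pos [ 0.5457 -0.2922  0.156 ] rot [-3.138 -0.029 -3.048] F [-0.  -0.4 -0.2] gap 0.0 | units [ 3.4  11.58  0.3 ] spin 3.58
[334.3 304. ] area 49.625 wh [7.   8.75]
[345.8 322.2] area 35.1875 wh [6.5  6.75]
[358.3 340.5] area 40.25 wh [7.25 7.  ]
[334.1 305.3] area 31.3125 wh [6.25 6.  ]
[345.7 322.2] area 37.625 wh [7. 7.]
[358.2 340.5] area 41.9375 wh [7.25 7.25]
```

Button 1 is home: its side blob shrank to 6x6 px and now lines up with its neighbours. Next is the large rocker.

```bash
python3 -c "
from h import *
to([.468,.280,.16],2.877)"
```

```text
t 8.0 pos [ 0.5446 -0.2916  0.1543] rot [-3.14  -0.031 -3.048] F [-0.6 -0.3 -0.5] gap 0.0 | units [ 0.93 23.05 -0.24] spin 3.58
```

Call:
{"method": "jog_arm", "body": {"moves": [[0.04,1,-0.05,0,-1],[0.04,1,-0.05,0,-1],[0.04,1,-0.05,0,-1],[0.04,1,-0.05,0,-1],[0.04,1,0,0,-1],[0.04,1,0,0,-1],[0.04,1,0,0,-1],[0.04,1,0,0,-1],[0.04,1,0,0,-1],[0.04,1,0,0,-1],[0.04,1,0,0,-1],[0.04,1,0,0,-1]]}}

```text
time_s: 9.2
tool_pos: [0.4938, 0.0126, 0.1411]
eef_rot: [-3.141, -0.052, -3.057]
contact_force: [0.1, 0.5, -0.5]
finger_gap: 0.0009
```

Call:
{"method": "jog_arm", "body": {"moves": [[0.04,1,0,0,-1],[0.04,1,0,0,-1],[0.04,1,0,0,-1],[0.04,1,0,0,-1],[0.04,1,0,0,-1],[0.04,1,0,0,-1],[0.04,1,0,0,-1],[0,0,0,0.8,-1],[0,0,0,0.8,-1],[0,0,0,0.8,-1],[0,0,0,0.8,-1],[0,0,0,0.4,-1]]}}

```text
time_s: 10.4
tool_pos: [0.458, 0.1963, 0.1233]
eef_rot: [-3.112, -0.07, 2.859]
contact_force: [0.1, 0.8, -0.1]
finger_gap: 0.0005
```

```bash
python3 -c "
from h import *
to([.468,.280,.12],2.877)"
```

```text
t 10.4 pos [0.458  0.1963 0.1233] rot [-3.112 -0.07   2.859] F [ 0.1  0.8 -0.1] gap 0.0 | units [0.54 3.33 0.07] spin -0.18
```

Call:
{"method": "jog_arm", "body": {"moves": [[0.1,0.8,-0.3,0,-1],[0.1,0.8,-0.2,0,-1],[0.1,0.8,-0.1,0,-1],[0.1,0.7,0,-0.1,-1],[0,0,0,0,-1]]}}

```text
time_s: 10.9
tool_pos: [0.4675, 0.2732, 0.1291]
eef_rot: [-3.105, -0.078, 2.866]
contact_force: [-0.7, -0.1, -0.7]
finger_gap: 0.0007
```

```bash
python3 - <<'E'
from h import *
to([.468,.280,.08],2.877)
s=shot('side','s5');w=shot('wrist','w5')
a=cv2.resize(s['frame'][80:190,170:280,::-1],(400,400),interpolation=3)
b=cv2.resize(w['frame'][100:310,180:390,::-1],(400,400),interpolation=3)
cv2.imwrite('pics/v6.png',np.hstack([a,b]))
E
```

```text
t 10.9 pos [0.4675 0.2732 0.1291] rot [-3.105 -0.078  2.866] F [-0.7 -0.1 -0.7] gap 0.001 | units [-0.1   0.34  1.95] spin -0.11
```

View pics/v6.png

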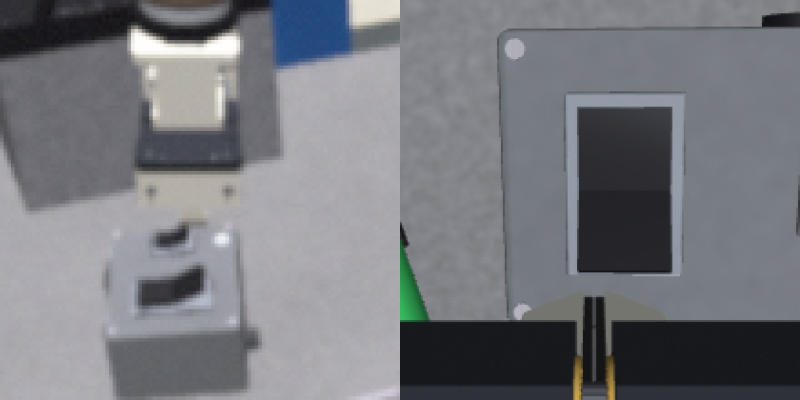

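Wrist view: the fingers are about 10 mm short of the rocker's centre line, which agrees with ty = +0.34. I'll check the wrist pose against the known rocker points to see whether the tool reading is biased.

```bash
python3 - <<'E'
from h import *
w=ld('w5');f=lambda p:np.array([180+(p[0]-400)*.525,100+p[1]*.525])
for n,p,X in(('raised end',(624,271),(.4481+.0253*.9656,.2854-.0253*.26,.0919)),('pivot',(624,190),(.4481,.2854,.080)),('screw a',(514,48),None),('screw b',(522,312),None)):
    if X: print(n,'seen',f(p).round(1),'expected',proj(w,X).round(1),'ray',ray(w,f(p),X[2]).round(4),'vs',np.round(X,4))
    else: print(n,ray(w,f(p),.07).round(4))
print(-w['R'].T@w['t'])
w=ld('w2');p=lambda q:np.array([200+(q[0]-400)*.4,180+q[1]*.4])
print('home mid',ray(w,p((450,86)),.07),'expected .5454 -.3367')
E
```

```text
raised end seen [297.6 242.3] expected [298.3 244.2] ray [0.4712 0.2787 0.0919] vs [0.4725 0.2788 0.0919]
pivot seen [297.6 199.8] expected [298.1 202.1] ray [0.4465 0.2855 0.08  ] vs [0.4481 0.2854 0.08  ]
screw a [0.3898 0.2613 0.07  ]
screw b [0.4831 0.2357 0.07  ]
[0.40822344 0.29440564 0.3085408 ]
home mid [ 0.54366099 -0.33730289  0.07      ] expected .5454 -.3367
```

Call:
{"method": "jog_arm", "body": {"moves": [[-0.1,0.34,0.5,0,-1],[0,0,0.7,0,-1],[0,0,0.3,0,-1]]}}

```text
time_s: 11.3
tool_pos: [0.4705, 0.2744, 0.0891]
eef_rot: [-3.102, -0.076, 2.859]
contact_force: [0.2, -0.2, -0.9]
finger_gap: 0.0005
```

```bash
python3 -c "
from h import *
to([.469,.280,.0637],2.877)"
```

```text
t 11.3 pos [0.4705 0.2744 0.0891] rot [-3.102 -0.076  2.859] F [ 0.2 -0.2 -0.9] gap 0.001 | units [0.04 0.24 1.01] spin -0.18
```

Call:
{"method": "jog_arm", "body": {"moves": [[0.04,0.24,0.3,0,-1],[0,0,0.2,0,-1],[0,0,0.15,0,-1]]}}

```text
time_s: 11.6
tool_pos: [0.4713, 0.2797, 0.071]
eef_rot: [-3.102, -0.075, 2.857]
contact_force: [3.6, -2.3, 4.2]
finger_gap: 0.0001
```

Call:
{"method": "jog_arm", "body": {"moves": [[0,0,0.12,0,-1],[0,0,0.12,0,-1]]}}

```text
time_s: 11.8
tool_pos: [0.4725, 0.2793, 0.0657]
eef_rot: [-3.103, -0.073, 2.856]
contact_force: [0.2, -0.3, 3.1]
finger_gap: 0.0004
```

Call:
{"method": "jog_arm", "body": {"moves": [[0.05,0,0.1,0,-1],[0,0,0.1,0,-1]]}}

```text
time_s: 12.0
tool_pos: [0.4724, 0.2795, 0.0629]
eef_rot: [-3.104, -0.07, 2.855]
contact_force: [-5.5, -4.4, 29.6]
finger_gap: 0.0003
```

Call:
{"method": "jog_arm", "body": {"moves": [[0,0,0.1,0,-1]]}}

```text
time_s: 12.1
tool_pos: [0.4724, 0.2795, 0.0629]
eef_rot: [-3.104, -0.07, 2.855]
contact_force: [-4.7, -4.8, 27.7]
finger_gap: 0.0003
```

Call:
{"method": "jog_arm", "body": {"moves": [[0,0,0.1,0,-1]]}}

```text
time_s: 12.2
tool_pos: [0.4724, 0.2795, 0.0631]
eef_rot: [-3.104, -0.07, 2.855]
contact_force: [-4.0, -5.0, 21.5]
finger_gap: 0.0007
```

Call:
{"method": "jog_arm", "body": {"moves": [[0,0,-0.4,0,-1],[0,0,-0.9,0,-1],[0,0,-0.9,0,-1],[0,0,-0.9,0,-1],[0,0,0,0,-1]]}}

```text
time_s: 12.7
tool_pos: [0.4741, 0.2812, 0.1424]
eef_rot: [-3.102, -0.076, 2.857]
contact_force: [0.3, -0.2, 0.9]
finger_gap: 0.0004
```

```bash
python3 - <<'E'
from h import *
to([.434,-.0118,.14],3.1416)
s=shot('side','s6');w=shot('wrist','w6');o=ld('side0')
a=cv2.resize(s['frame'][130:190,195:255,::-1],(400,400),interpolation=3)
b=cv2.resize(o['frame'][130:190,195:255,::-1],(400,400),interpolation=3)
cv2.imwrite('pics/v7.png',np.hstack([b,a]))
E
```

```text
t 12.7 pos [0.4741 0.2812 0.1424] rot [-3.102 -0.076  2.857] F [ 0.3 -0.2  0.9] gap 0.0 | units [ -1.76 -11.69   0.43] spin -2.85
```

View pics/v7.png

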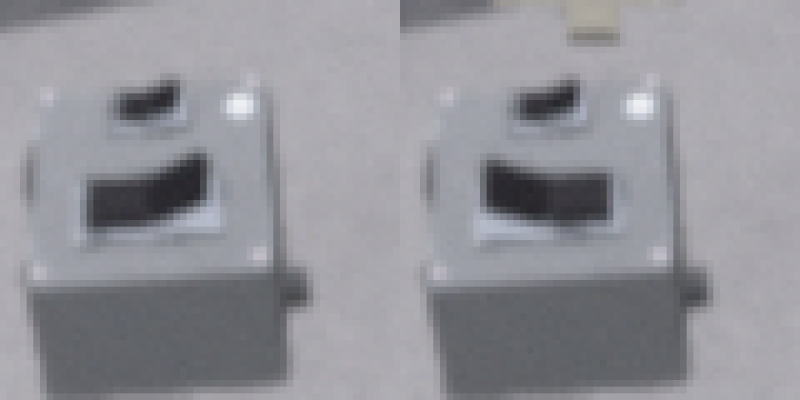

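The large rocker is now over (left end raised) and the small rocker is unchanged. On to the meter key.

Call:
{"method": "jog_arm", "body": {"moves": [[-0.14,-0.97,-0.05,0,-1],[-0.14,-0.97,-0.05,0,-1],[-0.14,-0.97,-0.05,0,-1],[-0.14,-0.97,0,0,-1],[-0.14,-0.97,0,0,-1],[-0.14,-0.97,0,0,-1],[-0.14,-0.97,0,0,-1],[-0.14,-0.97,0,0,-1],[0,0,0,-0.8,-1],[0,0,0,-0.8,-1],[0,0,0,-0.8,-1],[0,0,0,-0.4,-1]]}}

```text
time_s: 14.0
tool_pos: [0.4266, 0.0757, 0.1331]
eef_rot: [-3.115, -0.123, -3.133]
contact_force: [-0.3, 0.1, -0.4]
finger_gap: 0.0007
```

```bash
python3 -c "
from h import *
to([.434,-.0118,.1],3.1416)"
```

```text
t 14.0 pos [0.4266 0.0757 0.1331] rot [-3.115 -0.123 -3.133] F [-0.3  0.1 -0.4] gap 0.001 | units [-0.43 -3.47  1.38] spin 0.08
```

Call:
{"method": "jog_arm", "body": {"moves": [[-0.05,-0.9,0,0,-1],[-0.05,-0.9,0,0,-1],[-0.05,-0.9,0.1,0,-1],[-0.05,-0.7,0.3,0,-1],[0,0,0.3,0,-1],[0,0,0,0,-1]]}}

```text
time_s: 14.6
tool_pos: [0.4221, -0.0109, 0.1094]
eef_rot: [-3.115, -0.139, -3.128]
contact_force: [-0.2, 0.5, 0.8]
finger_gap: 0.0005
```

```bash
python3 - <<'E'
from h import *
to([.427,-.0118,.03],3.1416)
w=shot('wrist','w7');t=shot('side','s7')
q=proj(w,(.434,-.0118,.045));print(q,[proj(w,(.427,-.0118,.1)).round()])
cv2.imwrite('pics/v8.png',np.hstack([cv2.resize(w['frame'][100:340,160:400,::-1],(400,400),interpolation=3),cv2.resize(t['frame'][170:270,200:300,::-1],(400,400),interpolation=3)]))
E
```

```text
t 14.6 pos [ 0.4221 -0.0109  0.1094] rot [-3.115 -0.139 -3.128] F [-0.2  0.5  0.8] gap 0.001 | units [-0.63  0.04  3.12] spin 0.13
[283.44850408 250.45586719] [array([282., 263.])]
```

View pics/v8.png

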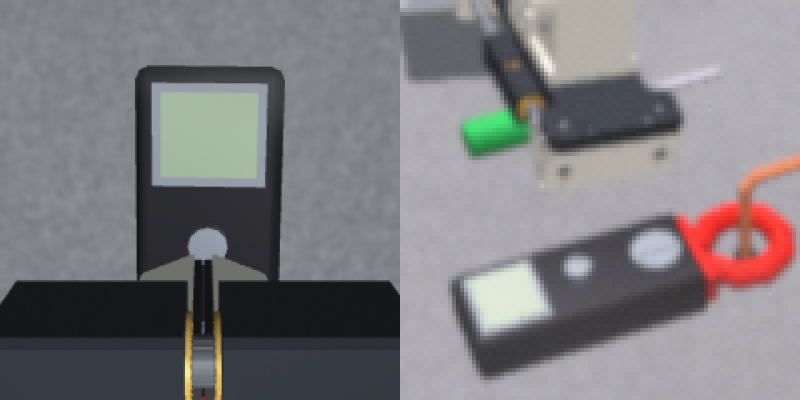

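Call:
{"method": "jog_arm", "body": {"moves": [[-0.15,0,0.7,0,-1],[-0.15,0,0.7,0,-1],[-0.13,0,0.6,0,-1],[-0.08,0,0.3,0,-1],[0,0,0,0,-1]]}}

```text
time_s: 15.2
tool_pos: [0.4301, -0.0058, 0.051]
eef_rot: [-3.118, -0.134, -3.119]
contact_force: [0.5, -0.1, -0.0]
finger_gap: 0.0004
```

```bash
python3 -c "
from h import *
to([.427,-.0118,.029],3.1416)"
```

```text
t 15.2 pos [ 0.4301 -0.0058  0.051 ] rot [-3.118 -0.134 -3.119] F [ 0.5 -0.1 -0. ] gap 0.0 | units [ 0.01 -0.22  0.89] spin 0.23
```

Call:
{"method": "jog_arm", "body": {"moves": [[0,-0.22,0.3,0,-1],[-0.02,0,0.25,0,-1],[0,0,0,0,-1]]}}

```text
time_s: 15.5
tool_pos: [0.4299, -0.0112, 0.0376]
eef_rot: [-3.118, -0.132, -3.117]
contact_force: [-0.1, -0.4, -0.3]
finger_gap: 0.0006
```

Call:
{"method": "jog_arm", "body": {"moves": [[-0.02,0,0.12,0,-1],[-0.01,0,0.1,0,-1]]}}

```text
time_s: 15.7
tool_pos: [0.4304, -0.0115, 0.0323]
eef_rot: [-3.118, -0.13, -3.118]
contact_force: [0.8, 0.1, -0.5]
finger_gap: 0.0005
```

Call:
{"method": "jog_arm", "body": {"moves": [[-0.01,0,0.1,0,-1]]}}

```text
time_s: 15.8
tool_pos: [0.4306, -0.0115, 0.0298]
eef_rot: [-3.118, -0.13, -3.118]
contact_force: [-0.8, 0.1, 0.5]
finger_gap: 0.0003
```

Call:
{"method": "jog_arm", "body": {"moves": [[-0.01,0,0.08,0,-1]]}}

```text
time_s: 15.9
tool_pos: [0.4306, -0.0116, 0.0278]
eef_rot: [-3.119, -0.13, -3.118]
contact_force: [-1.2, 0.1, 2.7]
finger_gap: 0.0005
```

Call:
{"method": "jog_arm", "body": {"moves": [[-0.01,0,0.08,0,-1]]}}

```text
time_s: 16.0
tool_pos: [0.4307, -0.0116, 0.0259]
eef_rot: [-3.119, -0.13, -3.118]
contact_force: [-1.0, 0.8, 4.9]
finger_gap: 0.0006
```

Call:
{"method": "jog_arm", "body": {"moves": [[-0.01,0,0.08,0,-1]]}}

```text
time_s: 16.1
tool_pos: [0.4307, -0.0115, 0.0242]
eef_rot: [-3.119, -0.13, -3.118]
contact_force: [-3.5, 1.0, 22.1]
finger_gap: 0.0003
```

Call:
{"method": "jog_arm", "body": {"moves": [[0,0,0.03,0,-1],[0,0,0.03,0,-1],[0,0,0.03,0,-1]]}}

```text
time_s: 16.4
tool_pos: [0.4307, -0.0115, 0.0246]
eef_rot: [-3.119, -0.13, -3.118]
contact_force: [-2.5, 0.9, 12.3]
finger_gap: 0.0003
```

Call:
{"method": "jog_arm", "body": {"moves": [[0,0,0.04,0,-1],[0,0,0.04,0,-1],[0,0,0.04,0,-1],[0,0,0.04,0,-1]]}}

```text
time_s: 16.8
tool_pos: [0.4307, -0.0115, 0.0244]
eef_rot: [-3.119, -0.13, -3.118]
contact_force: [-3.1, 0.6, 14.4]
finger_gap: -0.0001
```

Call:
{"method": "jog_arm", "body": {"moves": [[0,0,0.04,0,-1],[0,0,0.04,0,-1],[0,0,0.04,0,-1],[0,0,0.04,0,-1],[0,0,0.04,0,-1]]}}

```text
time_s: 17.3
tool_pos: [0.4307, -0.0116, 0.0244]
eef_rot: [-3.119, -0.13, -3.118]
contact_force: [-3.0, -0.0, 14.3]
finger_gap: 0.0005
```

Held 1.2 s at the stop, at 12 to 22 N. I'll add 0.2 s for margin, then let go.

Call:
{"method": "jog_arm", "body": {"moves": [[0,0,0.04,0,-1],[0,0,0.04,0,-1],[0.03,0,-0.25,0,-1],[0.06,0,-0.5,0,-1],[0.1,0,-0.9,0,-1],[0.1,0,-0.9,0,-1],[0.1,0,-0.9,0,-1],[0.1,0,-0.9,0,-1],[0.1,0,-0.9,0,-1],[0,0,0,0,-1]]}}

```text
time_s: 18.3
tool_pos: [0.433, -0.0083, 0.1642]
eef_rot: [-3.119, -0.128, -3.118]
contact_force: [0.3, 0.3, -0.1]
finger_gap: 0.0003
```

```bash
python3 - <<'E'
from h import *
to([.427,-.0118,.15],3.1416)
o=ld('side0');s=shot('side','s8')
d=lambda c,lo,hi:cv2.moments(cv2.inRange(cv2.cvtColor(c['frame'],cv2.COLOR_RGB2HSV)[170:330,200:380],lo,hi))
for n,lo,hi in(('ring',(0,180,100),(6,255,255)),('handle',(50,100,60),(75,255,255)),('disp',(30,30,120),(50,255,255))):
    for c in(o,s):
        m=d(c,lo,hi);print(n,m['m00']/255,round(m['m10']/m['m00'],1),round(m['m01']/m['m00'],1))
for c in(o,s): cen(c,(334,304),7,90)
df=cv2.absdiff(o['frame'],s['frame'])
a=np.hstack([c['frame'][130:340,190:390,::-1] for c in(o,s)]);cv2.imwrite('pics/v9.png',cv2.resize(a,(800,420),interpolation=3))
E
```

```text
t 18.3 pos [ 0.433  -0.0083  0.1642] rot [-3.119 -0.128 -3.118] F [ 0.3  0.3 -0.1] gap 0.0 | units [ 0.17 -0.12  0.6 ] spin 0.23
ring 236.0 84.4 60.8
ring 235.0 84.5 60.8
handle 278.0 31.7 30.1
handle 239.0 30.0 31.0Traceback (most recent call last):
  File "<stdin>", line 7, in <module>
ZeroDivisionError: float division by zero
```

```bash
python3 - <<'E'
from h import *
o=ld('side0');s=ld('s8')
for c in(o,s): cen(c,(334,304),7,90)
a=np.hstack([c['frame'][130:340,190:390,::-1] for c in(o,s)]);cv2.imwrite('pics/v9.png',cv2.resize(a,(800,420),interpolation=3))
E
```

```text
[334.3 304. ] area 49.625 wh [7.   8.75]
[334.1 305.4] area 29.375 wh [6. 6.]
```

View pics/v9.png

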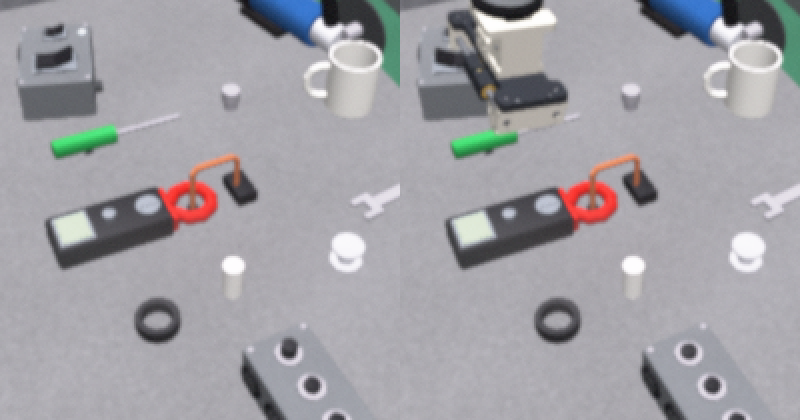

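The meter and the loose things are where they were, the screwdriver is only partly hidden behind the gripper, and the button is home. Handing in.

```bash
python3 -c "
from h import *
r.job_done(); print(r.observe()['time_s'])"
```

```text
the job is handed in; nothing more can be done
the job is handed in; nothing more can be done
```

I did all three steps in the order asked and handed the job in at about 18 s on the robot's clock.

- **Breaker button:** I pushed the popped button (the one at the +y end of the row) down against about 4 N until it hit its stop. The side view then showed it level with its neighbours.
- **Large rocker:** I pressed the raised end until it stopped. The side view showed the half I pressed lying level and the other end raised, with the small rocker unchanged.
- **Meter key:** I pressed it to its stop, held it for about 1.4 s at 12–22 N, and let go.

In the last comparison, the meter and its ring and the loose items were where they started. The screwdriver was partly hidden by the gripper, so I checked it only by eye. I didn't measure the key springing back up; I only saw it in the last picture.

**What disagreed:**
- **Fingertip length:** The closed fingertips ended about 16 mm short of the TCP, not 19 mm beyond it as stated. My first descent on the button therefore stopped above it. I then found contact by watching the force, and the camera check confirmed the rest.
- **Tool tilt:** The tool tilted by up to about 0.14 rad as the moves added up, and I allowed for that when placing it on the key.
- **Wrist force:** The highest I read was about 36 N, at the breaker button's stop.

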